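Load the lamp kit caddy and hold it in the corner stop

TASK

Put the three things lying on the blue mat (lamp holder, relay board and marker) into the open green caddy and let go of them. Then grip the caddy by its black centre post and slide it into the corner of the aluminium stop until its far side lies flush on the back fence and its left side flush on the side fence. Finish like that, the caddy flat on the bench and still gripped and pressed against both fences at once, and leave the glue bottle and the masking tape where they stand.

Things in the scene. Friction and masses are not known exactly. Their poses are not given: they have to be found in the camera images.
- caddy: Loose open green plastic tray, 190 (x) x 230 (y) x 32 mm high, walls and floor 5 mm thick, 0.55 kg empty, of slick plastic that slides easily on bench and fences (friction about 0.25); some 10 to 15 N of push towards each fence holds it firmly on both. Origin: centre of its underside; x and y along its sides, z up. A black round post stands in its middle. Its +x side goes to the back fence, its +y side to the side fence.
- caddy_grip (a point): Point to grip on the caddy's black centre post: on the axis, 65 mm above the caddy's underside. The post is a straight cylinder of 30 mm diameter from 15 mm to 87 mm above the underside, with a flange of 42 mm diameter at its foot.
- caddy_floor (a point): Centre of the caddy's inner floor, 5 mm above its underside, axes as the caddy. The floor is 180 (x) x 220 (y) mm inside, the post stands in the middle of it.
- corner_stop: L-shaped corner stop screwed to the bench (fixed). Origin: the inner corner on the bench top, where the two fence faces meet; the caddy belongs on its -x, -y side, with its axes parallel to these: the caddy's centre is then at x = -95 mm, y = -115 mm. A 10 mm gap is left between the two bars at the corner.
- back_fence: Fixed aluminium bar of the corner stop, 32 mm high, 22 mm thick; its face is the plane x = 0 of the stop, from y = -180 to -10 mm. Origin and axes as corner_stop.
- side_fence: Fixed aluminium bar of the corner stop, 32 mm high, 22 mm thick; its face is the plane y = 0 of the stop, from x = -180 to -10 mm. Origin and axes as corner_stop.
- pick_mat: Fixed thin blue mat on the bench, 260 (x) x 230 (y) x 3 mm; the three parts lie on it, side by side in any order. Origin: centre of its underside.
- holder_body (a point): Lamp holder with bulb and short lead, lying, 35 x 151 x 33 mm. The point is the middle of its white body, 17 mm above what it lies on; grip here, across x (33 mm wide). Its y axis runs along it: the bulb reaches to y = -55 mm of this point, the lead with its black plug to y = +93 mm. The stiff body is 49 mm long (y = -24 to +25 mm).
- lamp_holder: The same lamp holder (35 g); origin under it, 20 mm along +y and 17 mm down from holder_body.
- board_center (a point): Small relay board, 27 (x) x 34 (y) x 13 mm. The point is its centre, 6 mm above what it lies on. The bare board at the bottom is 2 mm thick and 27 mm wide in x, with components to 12 mm high on it; grip across x, with the fingertips down on the mat.
- relay_board: The same relay board (12 g); origin at the centre of its underside.
- marker_center (a point): Felt marker lying, 18 (x) x 132 (y) x 18 mm high, white with black cap. The point is its centre, 9 mm above what it lies on; grip across x.
- marker: The same marker (20 g); origin at the centre of its underside.
- glue_bottle: Bystander: small red bottle with white pointed cap, standing, 36 mm diameter, 92 mm high. Origin: centre of its underside.
- masking_tape: Bystander: cream roll of masking tape, 85 x 94 x 48 mm. Origin: centre of its underside.
Not all that is in view belongs to the job. Of the things that look like the marker, the larger one is meant.

How it is judged:
On the way:
1. lamp holder, relay board and marker all lie in the caddy, let go (x of holder_body in the frame of caddy_floor between -0.09 and 0.09 m and y of holder_body in the frame of caddy_floor between -0.11 and 0.11 m and z of holder_body in the frame of caddy_floor between -0.004 and 0.035 m and x of board_center in the frame of caddy_floor between -0.09 and 0.09 m and y of board_center in the frame of caddy_floor between -0.11 and 0.11 m and z of board_center in the frame of caddy_floor between -0.004 and 0.035 m and x of marker_center in the frame of caddy_floor between -0.09 and 0.09 m and y of marker_center in the frame of caddy_floor between -0.11 and 0.11 m and z of marker_center in the frame of caddy_floor between -0.004 and 0.035 m and contact force between each of lamp_holder, relay_board, marker and the fingers below 0.05 N), for 0.2 s.
At the end, for the whole second after the job is handed in: All three parts lie within the caddy's walls, released. The caddy is flat on the bench (tilt < 0.04 rad, raised < 5 mm), at rest, square to the stop within 0.03 rad, within 4 mm of both fences and pressing each with over 1 N, while the fingers hold it with over 2 N (all of step 1 and contact force between caddy and back_fence above 1 N and contact force between caddy and side_fence above 1 N and contact force between the fingers and caddy above 2 N and angle between the x axis of caddy and the x axis of corner_stop, either way round below 0.03 rad and x of caddy_floor in the frame of corner_stop above -0.099 m and y of caddy_floor in the frame of corner_stop above -0.119 m and angle between caddy's own z axis and vertical below 0.04 rad and height (world z) of caddy_floor below 0.01 m and linear speed of caddy below 0.02 m/s); the arm keeps its last pose, push and grip.
It fails at once if the glue bottle or the masking tape is moved by more than 30 mm (distance of any of glue_bottle, masking_tape from where it was at the start of the episode above 0.03 m).
It also fails if it takes over 72 s, if anything falls off the work surface, if the arm or the gripper's body presses on something with over 40 N, if the wrist force passes 120 N, or if a joint passes its speed limit or range.

ROBOT

A 6-joint arm with a two-finger parallel gripper is mounted at the origin on the work surface; the furniture and walls round the work are solid. World frame = base frame: x ahead of the robot, y to its left, z up, the work surface at z = 0. Lengths are in m, angles in rad, forces in N, time in s.
With the tool pointing down it reaches from about 0.375 to 0.9 m from the base axis. Payload 3.1 kg.
Tool frame: the origin (TCP) lies between the finger pads; the fingertips stand 11 mm ahead of it and the grasp point (between the pads) lies 8 mm behind it (finger_overhang is the distance from the TCP to the fingertips, in m); z points along the fingers, y is the line along which they close (so a half turn about z gives the same grasp; the last joint's range is limited). The gripper opens to 87 mm and grips with 3 to 60 N. Pads are 19 mm wide; open, the fingers measure 117 mm over their backs; the gripper's body (75 mm by 190 mm) begins 51 mm behind the grasp point.
Start: joints at [1.004, 0.527, 1.433, -0, 1.181, -0.178], TCP at [0.236, 0.579, 0.234] pointing down, gripper open.
Joint ranges: [-3.08, 3.08], [-0.75, 2.2], [0.22, 2.44], [-1.43, 4.57], [0, 2.65], [-2.85, 2.85]. Speed limits (rad/s): [2.79, 2.79, 3.14, 3.14, 3.14, 3.14].

INTERFACE

Orientations are given as a unit quaternion [w, x, y, z].
In Python, from bench import * gives the robot as it stands.
- The arm moves only by the tool drive_tool, never from a script. Its argument "deltas" is a list that holds one entry, the list of rows, each a list of 5 numbers: the shift along the tool's x, y, z in mm, then the turn about the tool's z in degrees, then the opening, from -1 (shut) to 1 (fully open). In form: [[[x, y, z, yaw, grip], ...]]. A call has 1 to 12 rows; each row is the pose to reach, as a shift and turn from the pose commanded when the call began, along the tool's axes at that moment; what a row does not reach only later rows make up. A row lasts 1/10 s, in which the tool goes at most 50 mm and 8.59 degrees, less where a joint would pass 70% of its speed; a pose out of reach is approached as far as the arm can. A call with a gripper value outside its range is refused whole. The fingers move at their own pace and stop on an object; "newtons" is the grip in N (left out, the last holds). Time passes only in rows, so rows that repeat a pose let the fingers close. It gives the time, the measured TCP pose, the force, the opening and the grip force at its end, in the units of the state.
- read_state(): the state, without advancing time (a new reading comes with each control period).
- get_image(name): name is "scene" or "side" or "wrist"; returns the picture (400x640x3 uint8, blue, green, red); there is no depth.
- get_calibration(name): a dict with "fov_y" (degrees; the focal length in pixels is half the picture's height over the tangent of half this angle, whatever the lens; pixels are square), "cx", "cy" (the principal point, pixels), "eye" and "orientation" of the camera in the world; the wrist camera has in their place "mount" (4x4, takes a point from camera to tool coordinates, whose origin is the TCP and whose axes are the flange's). Camera axes: x right, y down, z forward; pixel columns grow to the right and rows downward; lengths in m; the calibration is good to about 2 mm. A picture is of the moment at which its call begins: read the wrist's pose just before it. get_calibration takes no time and is no camera call.
- sign_off(): hands the job in; it is judged then, once.
The state is a dict: "time": time; "joints": joint angles; "qvel": joint speeds; "effort": joint torques, N m; "ee_pos": TCP position; "tcp_rot": TCP orientation; "contact_force": force on the tool from outside, world axes, zero at the start; "ft_torque": the same for the moment, N m; "grip_width": opening from 0.0 (shut) to 1.0 (fully open); "grasp_force": force on a finger pad.
Only numpy, scipy, OpenCV 4.12 (cv2) and the standard library are available. Lean on these libraries where they do the work, as an engineer would, in place of code of your own. Each camera call takes 0.05 s, during which the arm holds its last target. There are 200 camera calls.

## Working session

There is one attempt and no reset: what is moved stays moved. The work goes in short steps, Python scripts to look and compute and a tool call to move; the robot and the scene stay as the last step left them, time stands still between calls to the robot, and variables do not carry over. Pictures are saved under pics/ and viewed, at most 13 in all, crops included, and the job is handed in when it is done.

Besides the shell and the picture viewer there is one more tool, called after "Request:" as name([rows], argument=value, ...), one row to a line, values as JSON. drive_tool: Moves the arm, as the interface text tells. Its arguments: {"type":"object","properties":{"deltas":{"type":"array"},"newtons":{"type":"number"}},"required":["deltas"]}

```bash
mkdir -p pics; python3 - <<'E'
from bench import *
import cv2
s=read_state();print({k:s[k] for k in('time','ee_pos','tcp_rot','contact_force','grip_width')})
for n in('scene','side','wrist'):
    cv2.imwrite(f'pics/{n}0.png',get_image(n));print(n,get_calibration(n))
a=cv2.imread('pics/scene0.png');b=cv2.imread('pics/side0.png')
E
```

```text
{'time': 0.0, 'ee_pos': array([0.23591836, 0.57798977, 0.23256555]), 'tcp_rot': array([-3.90102908e-04,  1.92669752e-01,  9.81263043e-01, -1.02726945e-03]), 'contact_force': array([-0.38541954, -0.16546144, -0.81412736]), 'grip_width': 1.0007593387397726}
scene {'fov_y': 45.107322796395344, 'cx': 314.1824344862945, 'cy': 202.50626182839497, 'eye': array([-0.11609761, -0.76281525,  1.12444724]), 'orientation': array([-0.35110766,  0.86768855, -0.3242081 ,  0.13685433])}
side {'fov_y': 43.07296412319635, 'cx': 324.36752241402695, 'cy': 194.29187759559264, 'eye': array([0.34698053, 1.25872744, 0.82834748]), 'orientation': array([ 0.03572503, -0.07529363,  0.86593487, -0.49316467])}
wrist {'fov_y': 70.67223499976569, 'cx': 323.5948053437948, 'cy': 202.98412671057937, 'mount': array([[ 3.01131973e-04, -9.57946985e-01, -2.86945087e-01,
         7.75396620e-02],
       [ 9.99999368e-01,  5.99269767e-04, -9.51181590e-04,
         3.91977153e-04],
       [ 1.08313905e-03, -2.86944619e-01,  9.57946560e-01,
        -1.51210405e-01],
       [ 0.00000000e+00,  0.00000000e+00,  0.00000000e+00,
         1.00000000e+00]])}
```

View pics/scene0.png

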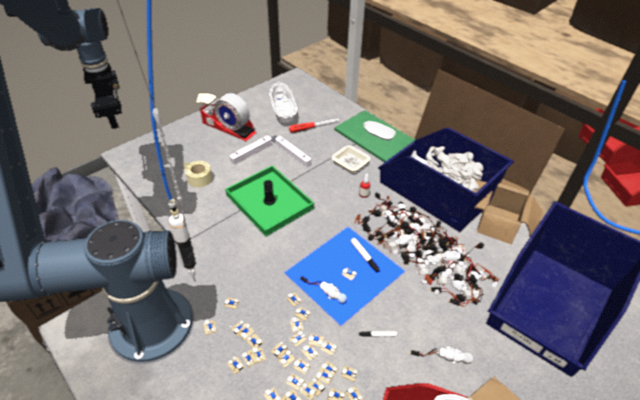

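View pics/side0.png

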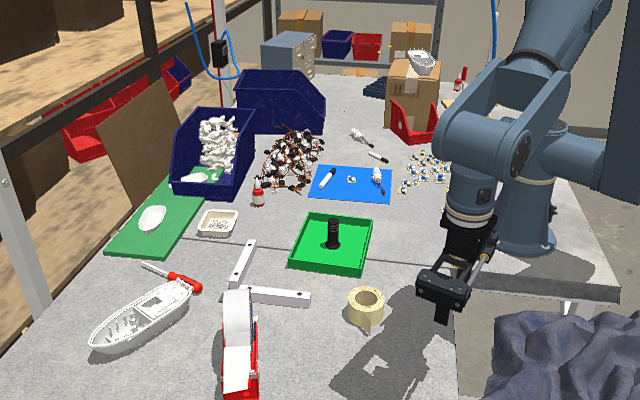

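Both views show the caddy (scene 268,200), the L-stop (scene 252,148 and 293,150), the tape (198,173), the glue (365,186) and the blue mat (345,275).
Candidates that could be confused:
- **Marker:** on the mat (365,254), or the smaller one off the mat (378,333).
- **Lamp holder:** on the mat (325,288), or off it (445,354), or in the pile (420,245).
- **Relay board:** on the mat (348,273), or many loose ones around (300,350).

I choose the ones on the mat. Next come rough positions and one close crop.

```bash
cat > h.py <<'E'
from bench import *
import numpy as np, cv2
from scipy.spatial.transform import Rotation as R
rot=lambda q:R.from_quat(np.r_[q[1:],q[0]]).as_matrix()
def cam(name,s=None):
    c=get_calibration(name);f=200/np.tan(np.radians(c['fov_y']/2))
    if name=='wrist':
        s=s or read_state();M=np.array(c['mount']);Rt=rot(s['tcp_rot'])
        return f,c['cx'],c['cy'],Rt@M[:3,3]+s['ee_pos'],Rt@M[:3,:3]
    return f,c['cx'],c['cy'],np.array(c['eye']),rot(c['orientation'])
def ray(C,u,v,z):
    f,cx,cy,e,Rm=C;d=Rm@np.array([(u-cx)/f,(v-cy)/f,1]);return e+d*(z-e[2])/d[2]
def proj(C,p):
    f,cx,cy,e,Rm=C;q=Rm.T@(np.asarray(p)-e);return np.array([cx+f*q[0]/q[2],cy+f*q[1]/q[2]])
E
python3 - <<'E'
from h import *
np.set_printoptions(precision=3,suppress=True)
C=cam('scene')
for n,u,v,z in [('mat L',286,270,.003),('mat T',348,229,.003),('mat R',403,269,.003),('mat B',341,321,.003),('marker',365,254,.012),('mk end',352,239,.012),('mk end2',378,270,.012),('board',348,273,.009),('holder',325,288,.02),('plug',304,280,.01),('bulb',343,297,.02),('cad L',226,193,.032),('cad T',270,168,.032),('cad R',313,203,.032),('cad B',268,232,.032),('post top',268,182,.087),('tape',199,166,.048),('glue',365,194,0),('stopA',230,156,.032),('stopB',272,138,.032),('stopC',309,161,.032)]: print(n,ray(C,u,v,z)[:2])
i=cv2.imread('pics/scene0.png')[220:330,275:425];cv2.imwrite('pics/c1.png',cv2.resize(i,None,fx=5,fy=5,interpolation=2))
E
```

```text
mat L [ 0.374 -0.098]
mat T [ 0.616 -0.102]
mat R [ 0.63  -0.314]
mat B [ 0.38 -0.32]
marker [ 0.581 -0.209]
mk end [ 0.592 -0.143]
mk end2 [ 0.568 -0.274]
board [ 0.498 -0.224]
holder [ 0.409 -0.224]
plug [ 0.387 -0.161]
bulb [ 0.426 -0.277]
cad L [0.406 0.249]
cad T [0.588 0.253]
cad R [0.589 0.032]
cad B [0.408 0.029]
post top [0.507 0.153]
tape [0.403 0.401]
glue [ 0.769 -0.026]
stopA [0.52  0.393]
stopB [0.693 0.378]
stopC [0.712 0.194]
```

View pics/c1.png

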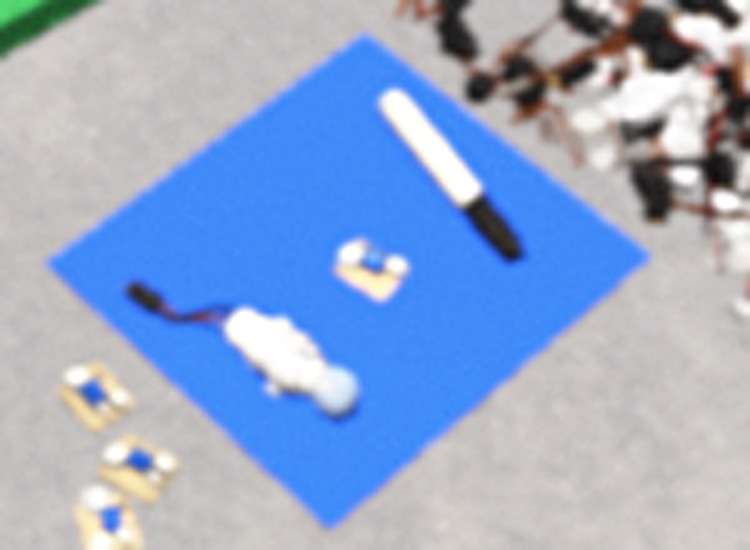

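The crop confirms the choices. The large marker is at crop (450,170), the relay board at (373,268) and the lamp holder body at (275,350), with its plug at (145,297) and bulb at (335,390). I move above the mat for a close wrist view.

Request:
drive_tool([
  [[-44,-49,-4,6,1],[-87,-98,-8,12,1],[-131,-146,-12,18,1],[-175,-195,-16,24,1],[-218,-244,-20,30,1],[-262,-292,-24,36,1],[-306,-341,-28,42,1],[-349,-390,-32,48,1],[-393,-439,-36,54,1],[-437,-488,-40,60,1],[-480,-536,-44,66,1],[-524,-585,-47,68,1]],
])

```text
time: 1.35
ee_pos: [0.4377, 0.0125, 0.2701]
tcp_rot: [0.0, 0.71, 0.705, 0.0]
contact_force: [0.5, 1.1, 0.6]
grip_width: 1.0
grasp_force: 0.0
```

Request:
drive_tool([
  [[0,0,0,0,1],[0,0,0,0,1]],
])

```text
time: 1.55
ee_pos: [0.4375, 0.0134, 0.2697]
tcp_rot: [-0.0, 0.71, 0.705, -0.0]
contact_force: [0.0, 0.7, -0.4]
grip_width: 0.996
grasp_force: 0.0
```

```bash
python3 - <<'E'
from h import *
s=read_state();print(s['time'],s['ee_pos'],s['tcp_rot'])
cv2.imwrite('pics/w1.png',get_image('wrist'));np.save('w1.npy',np.r_[s['ee_pos'],s['tcp_rot']])
E
```

```text
1.55 [0.43748944 0.01338106 0.26972361] [-4.74791709e-04  7.09645734e-01  7.04558514e-01 -8.62365659e-05]
```

View pics/w1.png

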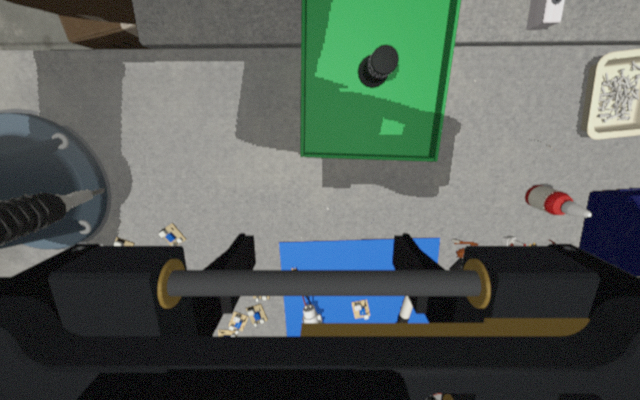

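The wrist view shows the caddy (380,70), the glue (550,200) and the mat, which is partly hidden by the fingers. The camera looks toward +y (up in the picture), so I move further to -y.

Request:
drive_tool([
  [[-45,12,0,0,1],[-90,24,0,0,1],[-135,36,0,0,1],[-180,48,0,0,1],[-225,60,0,0,1],[-233,62,0,0,1],[-233,62,0,0,1],[-233,62,0,0,1],[-233,62,0,0,1]],
])

```text
time: 2.5
ee_pos: [0.498, -0.2161, 0.2698]
tcp_rot: [-0.001, 0.707, 0.707, 0.0]
contact_force: [0.7, -0.1, 0.1]
grip_width: 1.002
grasp_force: 0.0
```

```bash
python3 - <<'E'
from h import *
s=read_state();print(s['time'],s['ee_pos'],s['tcp_rot'])
im=get_image('wrist');cv2.imwrite('pics/w2.png',im);np.save('w2.npy',np.r_[s['ee_pos'],s['tcp_rot']])
C=cam('wrist',s)
for p in [(.374,-.1,.003),(.62,-.1,.003),(.63,-.32,.003),(.38,-.32,.003)]: print(proj(C,p))
i=im[40:240,190:450];cv2.imwrite('pics/w2c.png',cv2.resize(i,None,fx=3,fy=3,interpolation=2))
E
```

```text
2.5 [ 0.49804958 -0.21609311  0.26981432] [-8.78794247e-04  7.07481409e-01  7.06731406e-01  4.93831254e-05]
[233.08312235  90.33727976]
[411.0902029   90.17037384]
[405.24768966 237.2244472 ]
[249.51235574 237.2529085 ]
```

View pics/w2c.png

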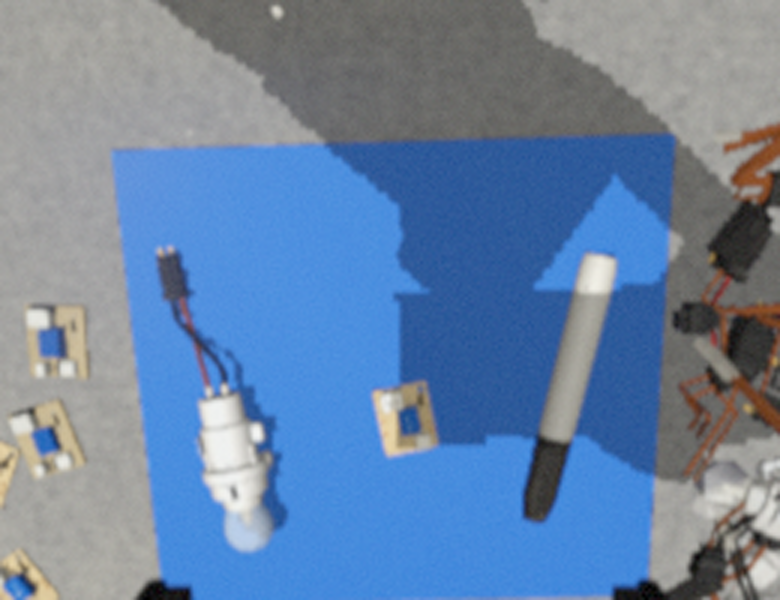

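The crop shows the holder body centre at (233,455), with body axis (222,398) to (245,515). The board corners are (372,390), (425,380), (440,443) and (388,457). The marker ends are (600,258) and (537,518).

```bash
python3 - <<'E'
from h import *
np.set_printoptions(precision=4,suppress=True)
w=np.load('w2.npy');C=cam('wrist',dict(ee_pos=w[:3],tcp_rot=w[3:]))
g=lambda u,v,z:ray(C,190+u/3,40+v/3,z)[:2]
ang=lambda d:np.degrees(np.arctan2(d[1],d[0]))
a,b=g(600,258,.012),g(537,518,.012);print('marker',(a+b)/2,ang(a-b)-90,np.linalg.norm(a-b))
a,b=g(222,398,.02),g(245,515,.02);print('holder',g(233,455,.02),ang(a-b)-90,np.linalg.norm(a-b))
q=[g(*c,.005) for c in((372,390),(425,380),(440,443),(388,457))];print('board',np.mean(q,0),ang(q[1]-q[0]),ang(q[2]-q[3]),ang(q[0]-q[3])-90,np.linalg.norm(q[1]-q[0]),np.linalg.norm(q[0]-q[3]))
print('mat',[g(*c,.003) for c in((113,150),(674,135),(650,598),(160,598))])
s=read_state();print(s['joints'])
# caddy from w1
w=np.load('w1.npy');C=cam('wrist',dict(ee_pos=w[:3],tcp_rot=w[3:]))
print('caddy BL,BR rim, post top',ray(C,302,157,.032),ray(C,438,161,.032),ray(C,383,59,.087))
E
```

```text
marker [ 0.5802 -0.2115] -10.44758881965339 0.1300245415567955
holder [ 0.417  -0.2402] 7.584170516988507 0.059617296271172474
board [ 0.5018 -0.2249] 10.722541615695516 15.485156727891475 12.750059152576299 0.02671143772690348 0.03516229449372093
mat [array([ 0.3666, -0.0996]), array([ 0.6243, -0.0934]), array([ 0.6326, -0.3237]), array([ 0.3698, -0.3236])]
[-0.6158  0.3746  1.5942  0.0003  1.1739 -0.6146]
caddy BL,BR rim, post top [0.4092 0.0415 0.032 ] [0.5964 0.0347 0.032 ] [0.5033 0.1525 0.087 ]
```

Board first. Its x axis is at +12.7°, so I go to TCP z of about 16 mm.

Request:
drive_tool([
  [[-4,2,45,-6,0.3],[-9,4,90,-12.8,0.3],[-9,4,135,-12.8,0.3],[-9,4,180,-12.8,0.3],[-9,4,220,-12.8,0.3],[-9,4,240,-12.8,0.3],[-9,4,250,-12.8,0.3],[-9,4,254,-12.8,0.3],[-9,4,254,-12.8,0.3],[-9,4,254,-12.8,0.3]],
])

```text
time: 3.55
ee_pos: [0.5035, -0.2281, 0.0173]
tcp_rot: [0.001, 0.625, 0.78, 0.0]
contact_force: [0.1, -0.1, -0.1]
grip_width: 0.652
grasp_force: 0.0
```

Request:
drive_tool([
  [[3,-1,2,0,0.3],[3,-1,3,0,0.3],[3,-1,3,0,0.3]],
])

```text
time: 3.85
ee_pos: [0.5012, -0.2249, 0.0144]
tcp_rot: [0.001, 0.625, 0.78, 0.0]
contact_force: [-0.1, 0.3, 7.2]
grip_width: 0.649
grasp_force: 3.5
```

Request:
drive_tool([
  [[0,0,0,0,-1],[0,0,0,0,-1],[0,0,0,0,-1],[0,0,0,0,-1],[0,0,0,0,-1],[0,0,0,0,-1],[0,0,0,0,-1],[0,0,0,0,-1]],
], newtons=10)

```text
time: 4.65
ee_pos: [0.5011, -0.2254, 0.0144]
tcp_rot: [0.001, 0.625, 0.78, -0.0]
contact_force: [-2.0, 0.1, 6.8]
grip_width: 0.301
grasp_force: 10.8
```

Request:
drive_tool([
  [[0,0,-40,0,-1],[25,6,-86,2,-1],[72,17,-86,6,-1],[120,28,-86,10,-1],[168,39,-86,12.6,-1],[215,50,-86,12.6,-1],[262,61,-86,12.6,-1],[297,70,-86,12.6,-1],[297,70,-86,12.6,-1],[297,70,-86,12.6,-1],[297,70,-86,12.6,-1]],
])

```text
time: 5.75
ee_pos: [0.5047, 0.0793, 0.0992]
tcp_rot: [0.0, 0.707, 0.707, 0.0]
contact_force: [-0.0, -0.1, -0.6]
grip_width: 0.305
grasp_force: 10.0
```

Request:
drive_tool([
  [[0,0,40,0,-1],[0,0,65,0,-1],[0,0,74,0,-1],[0,0,78,0,-1],[0,0,78,0,-1],[0,0,78,0,0.1],[0,0,78,0,0.1],[0,0,78,0,0.1],[0,0,78,0,0.1],[0,0,30,0,0.1],[0,0,0,0,0.1]],
])

```text
time: 6.85
ee_pos: [0.5042, 0.0802, 0.0993]
tcp_rot: [-0.001, 0.707, 0.707, -0.001]
contact_force: [1.2, -0.9, 0.7]
grip_width: 0.547
grasp_force: 0.0
```

Request:
drive_tool([
  [[-48,12,0,2,0.1],[-96,25,0,4,0.1],[-144,38,0,6,0.1],[-192,50,0,8,0.1],[-240,63,0,10,0.1],[-285,76,0,10.4,0.1],[-292,76,20,10.4,0.1],[-292,76,50,10.4,0.1],[-292,76,70,10.4,0.1],[-292,76,81,10.4,0.1],[-292,76,81,10.4,0.1],[-292,76,81,10.4,0.1]],
])

```text
time: 8.05
ee_pos: [0.5809, -0.2119, 0.0185]
tcp_rot: [0.0, 0.768, 0.64, 0.0]
contact_force: [0.2, 0.0, -0.2]
grip_width: 0.55
grasp_force: 0.0
```

Request:
drive_tool([
  [[0,0,0,0,-1],[0,0,0,0,-1],[0,0,0,0,-1],[0,0,0,0,-1],[0,0,0,0,-1],[0,0,0,0,-1],[0,0,0,0,-1]],
])

```text
time: 8.75
ee_pos: [0.5805, -0.212, 0.0183]
tcp_rot: [0.0, 0.768, 0.64, 0.0]
contact_force: [-1.3, 0.9, 3.1]
grip_width: 0.201
grasp_force: 10.0
```

Request:
drive_tool([
  [[0,0,-40,0,-1],[10,-3,-80,0,-1],[55,-14,-97,-3,-1],[102,-26,-97,-6,-1],[150,-38,-97,-9,-1],[197,-50,-97,-9,-1],[245,-62,-97,-9,-1],[292,-74,-97,-9,-1],[340,-87,-97,-9,-1],[361,-92,-97,-9,-1],[361,-92,-97,-9,-1],[361,-92,-97,-9,-1]],
])

```text
time: 9.95
ee_pos: [0.5551, 0.1599, 0.1147]
tcp_rot: [0.0, 0.715, 0.699, -0.0]
contact_force: [0.6, -0.9, 0.0]
grip_width: 0.2
grasp_force: 10.0
```

Request:
drive_tool([
  [[0,0,40,0,-1],[0,0,70,0,-1],[0,0,79,0,-1],[0,0,79,0,-1],[0,0,79,0,-1]],
])

```text
time: 10.45
ee_pos: [0.5562, 0.1589, 0.0367]
tcp_rot: [0.0, 0.716, 0.698, 0.001]
contact_force: [-0.7, -0.9, -0.5]
grip_width: 0.203
grasp_force: 10.0
```

Request:
drive_tool([
  [[0,0,3,0,-1],[0,0,3,0,-0.4],[0,0,3,0,-0.4],[0,0,3,0,-0.4],[0,0,3,0,-0.4],[0,0,-30,0,-0.4],[0,0,-78,0,-0.4],[0,0,-78,0,-0.4]],
])

```text
time: 11.25
ee_pos: [0.5596, 0.1604, 0.1195]
tcp_rot: [0.004, 0.716, 0.698, 0.005]
contact_force: [1.5, 0.4, 1.3]
grip_width: 0.298
grasp_force: 0.0
```

Request:
drive_tool([
  [[-45,-14,0,-1,0.3],[-90,-28,0,-2,0.3],[-136,-43,0,-3,0.3],[-182,-58,0,-4,0.3],[-228,-73,0,-5,0.3],[-274,-87,0,-6,0.3],[-320,-102,0,-7,0.3],[-366,-117,0,-8,0.3],[-402,-128,0,-9.1,0.3],[-402,-128,30,-9.1,0.3],[-402,-128,30,-9.1,0.3],[-402,-128,30,-9.1,0.3]],
])

```text
time: 12.45
ee_pos: [0.4166, -0.2381, 0.0836]
tcp_rot: [-0.001, 0.658, 0.753, 0.0]
contact_force: [0.7, -0.2, 0.9]
grip_width: 0.645
grasp_force: 0.0
```

Request:
drive_tool([
  [[0,0,30,0,0.3],[0,0,60,0,0.3],[0,0,68,0,0.3],[0,0,68,0,0.3]],
])

```text
time: 12.85
ee_pos: [0.4175, -0.2379, 0.0159]
tcp_rot: [-0.001, 0.658, 0.753, 0.0]
contact_force: [-0.9, -0.9, 0.5]
grip_width: 0.651
grasp_force: 0.0
```

Request:
drive_tool([
  [[0,0,0,0,-1],[0,0,0,0,-1],[0,0,0,0,-1],[0,0,0,0,-1],[0,0,0,0,-1],[0,0,0,0,-1],[0,0,0,0,-1]],
])

```text
time: 13.55
ee_pos: [0.4176, -0.2393, 0.0166]
tcp_rot: [0.001, 0.658, 0.753, -0.0]
contact_force: [0.1, -0.5, 5.9]
grip_width: 0.364
grasp_force: 10.0
```

Request:
drive_tool([
  [[0,0,-40,0,-1],[10,3,-80,0,-1],[55,14,-103,2,-1],[100,25,-103,4,-1],[145,36,-103,6,-1],[190,47,-103,8.5,-1],[235,58,-103,8.5,-1],[280,70,-103,8.5,-1],[325,81,-103,8.5,-1],[360,89,-103,8.5,-1],[360,89,-103,8.5,-1],[360,89,-103,8.5,-1]],
])

```text
time: 14.75
ee_pos: [0.457, 0.1302, 0.1187]
tcp_rot: [-0.0, 0.711, 0.703, -0.0]
contact_force: [0.4, -0.1, -0.6]
grip_width: 0.362
grasp_force: 10.0
```

```bash
python3 - <<'E'
from h import *
s=read_state();print(s['ee_pos'],s['grip_width'],s['grasp_force'])
a=get_image('scene')[130:250,180:320];b=get_image('side')[170:310,240:400]
a=cv2.resize(a,(490,420),interpolation=2);b=cv2.resize(b,(480,420),interpolation=2)
cv2.imwrite('pics/p1.png',cv2.resize(np.hstack([a,b]),None,fx=.82,fy=.82))
E
```

```text
[0.456967   0.13023495 0.11874846] 0.36191194558877426 9.99994459447862
```

View pics/p1.png

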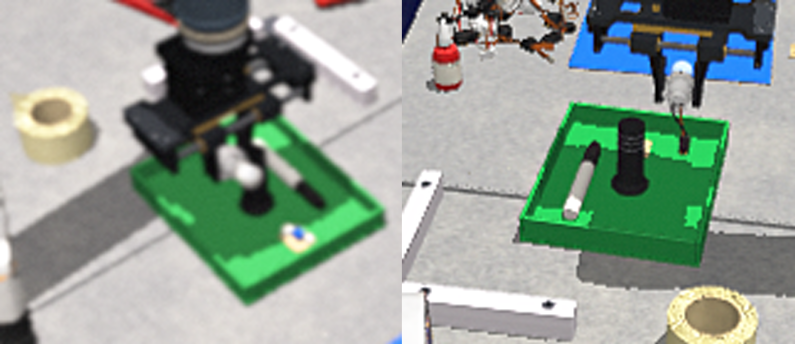

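The marker (left crop 290,180) and the board (298,238) lie in the caddy, and the holder hangs over its left part. I lower and release it.

Request:
drive_tool([
  [[0,0,40,0,-1],[0,0,70,0,-1],[0,0,85,0,-1],[0,0,85,0,-1],[0,0,85,0,-1],[0,0,85,0,0],[0,0,85,0,0],[0,0,85,0,0],[0,0,85,0,0],[0,0,50,0,0],[0,0,0,0,0],[0,0,0,0,0]],
])

```text
time: 16.05
ee_pos: [0.4611, 0.1301, 0.1238]
tcp_rot: [0.004, 0.712, 0.702, 0.004]
contact_force: [0.7, 0.0, -0.6]
grip_width: 0.499
grasp_force: 0.0
```

Request:
drive_tool([
  [[0,25,-40,0,1],[-2,60,-75,0,1],[-5,90,-110,0,1],[-8,110,-150,0,1],[-10,120,-180,0,1],[-10,120,-180,0,1],[-10,120,-180,0,1],[-10,120,-180,0,1]],
])

```text
time: 16.85
ee_pos: [0.5754, 0.1181, 0.2968]
tcp_rot: [-0.002, 0.712, 0.702, -0.002]
contact_force: [-0.8, -0.0, -0.0]
grip_width: 0.989
grasp_force: 0.0
```

```bash
python3 - <<'E'
from h import *
s=read_state();print(s['time'],s['ee_pos'],s['tcp_rot'])
im=get_image('wrist');np.save('w3.npy',np.r_[s['ee_pos'],s['tcp_rot']]);cv2.imwrite('pics/w3.png',im)
cv2.imwrite('pics/w3c.png',cv2.resize(im[0:250,170:500],None,fx=2.4,fy=2.4,interpolation=2))
E
```

```text
16.85 [0.57536018 0.11811482 0.29680987] [-0.00165737  0.71204154  0.70213326 -0.00172588]
```

View pics/w3c.png

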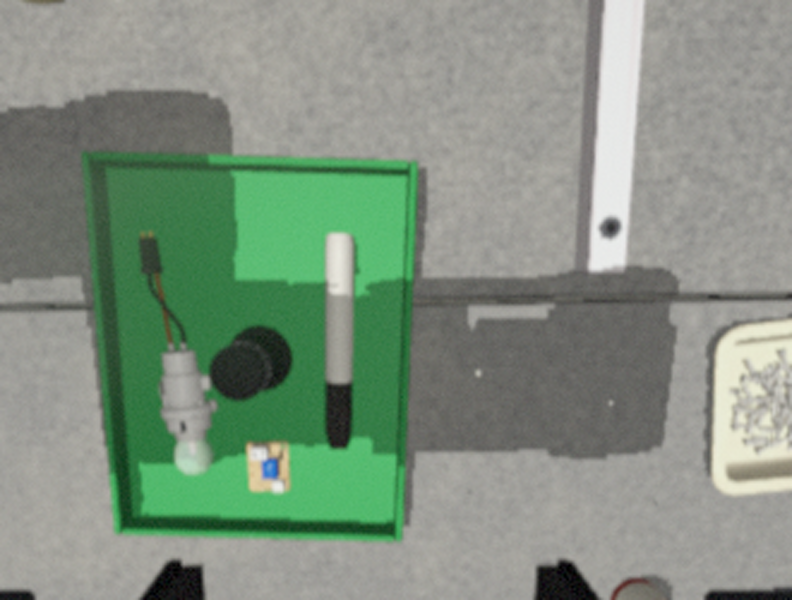

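All three parts are in the caddy. Crop pixels:
- **Caddy rim corners:** (85,153), (417,163), (402,540), (118,532).
- **Post top:** (236,370).
- **Back fence face edge on top:** (604,0) to (590,271).

The side fence is out of view, so I use its scene-image edges.

```bash
python3 - <<'E'
from h import *
np.set_printoptions(precision=4,suppress=True)
w=np.load('w3.npy');C=cam('wrist',dict(ee_pos=w[:3],tcp_rot=w[3:]))
g=lambda u,v,z:ray(C,170+u/2.4,v/2.4,z)[:2]
ang=lambda d:np.degrees(np.arctan2(d[1],d[0]))
q=[g(*c,.032) for c in((85,153),(417,163),(402,540),(118,532))];print('caddy',np.array(q),np.mean(q,0))
print('angles',ang(q[1]-q[0]),ang(q[2]-q[3]),ang(q[1]-q[2])-90,ang(q[0]-q[3])-90,'post',g(236,370,.087))
a,b=g(604,0,.032),g(590,271,.032);print('fence',a,b,ang(a-b)-90)
E
python3 - <<'E'
import cv2
i=cv2.imread('pics/scene0.png')[130:175,220:320]
cv2.imwrite('pics/c2.png',cv2.resize(i,None,fx=7,fy=7,interpolation=2))
E
```

```text
caddy [[0.4187 0.2691]
 [0.6045 0.2613]
 [0.5962 0.0353]
 [0.41   0.0431]] [0.5073 0.1522]
angles -2.403966236661168 -2.402488535109221 -2.104316872422501 -2.21091117090576 post [0.5059 0.154 ]
fence [0.7024 0.3382] [0.706  0.2022] 1.4953205569831027
```

View pics/c2.png

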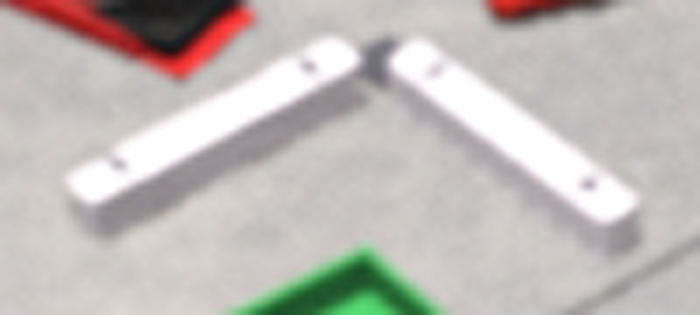

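```bash
python3 - <<'E'
from h import *
np.set_printoptions(precision=4,suppress=True)
C=cam('scene');g=lambda u,v:ray(C,220+u/7,130+v/7,.032)[:2]
ang=lambda d:np.degrees(np.arctan2(d[1],d[0]))
a,b=g(90,205),g(358,65);c,d=g(395,72),g(600,222)
print(a,b,ang(b-a),c,d,ang(c-d)-90)
# wrist-based back fence end (stop y=-0.18) -> corner
t=np.radians(1.5);X=np.array([np.cos(t),np.sin(t)]);Y=np.array([-X[1],X[0]])
k=np.array([.706,.2022])+.18*Y;print('corner from wrist',k,'caddy target',k-.095*X-.115*Y,'side fence lateral in that frame',(a-k)@Y,(b-k)@Y,(a-k)@X,(b-k)@X)
E
```

```text
[0.5177 0.3723] [0.6862 0.3742] 0.6679262200362411 [0.6972 0.3572] [0.701  0.1985] 1.3881098978672384
corner from wrist [0.7013 0.3821] caddy target [0.6093 0.2647] side fence lateral in that frame -0.005059236371470399 -0.007506909397449508 -0.18382965493631798 -0.015297154276582644
```

Stop yaw is about +1.3° and caddy yaw about -2.3°. The post is at (0.507,0.153) and should end near (0.609,0.262). I grip the post next.

Request:
drive_tool([
  [[17,-35,30,0,1],[34,-69,70,0,1],[34,-69,120,0,1],[34,-69,165,0,1],[34,-69,205,0,1],[34,-69,230,0,1],[34,-69,240,0,1],[34,-69,240,0,1],[34,-69,240,0,1]],
])

```text
time: 17.8
ee_pos: [0.5091, 0.153, 0.0594]
tcp_rot: [0.0, 0.712, 0.702, 0.0]
contact_force: [0.8, 0.1, -0.6]
grip_width: 0.998
grasp_force: 0.0
```

Request:
drive_tool([
  [[0,0,0,0,-1],[0,0,0,0,-1],[0,0,0,0,-1],[0,0,0,0,-1],[0,0,0,0,-1],[0,0,0,0,-1],[0,0,0,0,-1],[0,0,0,0,-1],[0,0,0,0,-1]],
], newtons=40)

```text
time: 18.7
ee_pos: [0.5064, 0.1529, 0.0587]
tcp_rot: [-0.002, 0.712, 0.702, -0.002]
contact_force: [-4.7, 0.4, 2.6]
grip_width: 0.335
grasp_force: 39.9
```

Request:
drive_tool([
  [[8,8,0,0,-1],[18,18,0,0,-1],[30,30,0,-1,-1],[42,42,0,-1.5,-1],[54,54,0,-2,-1],[66,66,0,-2.5,-1],[76,76,0,-3,-1],[85,85,0,-3.5,-1],[92,91,0,-3.7,-1],[96,94,0,-3.7,-1],[96,94,0,-3.7,-1],[96,94,0,-3.7,-1]],
])

```text
time: 19.9
ee_pos: [0.6047, 0.2481, 0.0589]
tcp_rot: [0.0, 0.689, 0.725, 0.001]
contact_force: [0.4, 1.1, -1.4]
grip_width: 0.331
grasp_force: 40.0
```

Request:
drive_tool([
  [[0,2,0,0,-1],[0,3,0,0,-1],[0,4,0,0,-1],[0,5,0,0,-1],[0,5,0,0,-1]],
])

```text
time: 20.4
ee_pos: [0.6072, 0.2477, 0.0587]
tcp_rot: [-0.001, 0.689, 0.725, -0.002]
contact_force: [-5.8, 1.0, 3.1]
grip_width: 0.332
grasp_force: 40.0
```

Contact with the back fence gives about -6 N in x. Now I move toward the side fence.

Request:
drive_tool([
  [[4,0,0,0,-1],[7,0,0,0,-1],[9,0,0,0,-1],[11,0,0,0,-1],[12,0,0,0,-1],[12,0,0,0,-1]],
])

```text
time: 21.0
ee_pos: [0.6073, 0.2576, 0.0588]
tcp_rot: [0.0, 0.689, 0.725, -0.002]
contact_force: [-5.2, -5.9, 2.4]
grip_width: 0.334
grasp_force: 40.0
```

Request:
drive_tool([
  [[1,1,0,0,-1],[2,2,0,0,-1],[3,3,0,0,-1],[3,3,0,0,-1],[3,3,0,0,-1]],
])

```text
time: 21.5
ee_pos: [0.6073, 0.2589, 0.0587]
tcp_rot: [-0.001, 0.689, 0.725, -0.006]
contact_force: [-11.0, -9.7, 7.2]
grip_width: 0.336
grasp_force: 39.9
```

```bash
python3 - <<'E'
from h import *
s=read_state();print(s['ee_pos'],s['contact_force'],s['ft_torque'])
a=get_image('scene')[125:215,215:325];b=get_image('side')[200:330,200:400]
a=cv2.resize(a,(440,360),interpolation=2);b=cv2.resize(b,(554,360),interpolation=2)
cv2.imwrite('pics/p2.png',cv2.resize(np.vstack([cv2.copyMakeBorder(a,0,0,0,114,0),b]),None,fx=.83,fy=.83))
E
```

```text
[0.60728566 0.25891398 0.05868678] [-10.96660858  -9.67545407   7.1895308 ] [-1.67998984  1.39318896 -0.16119155]
```

View pics/p2.png

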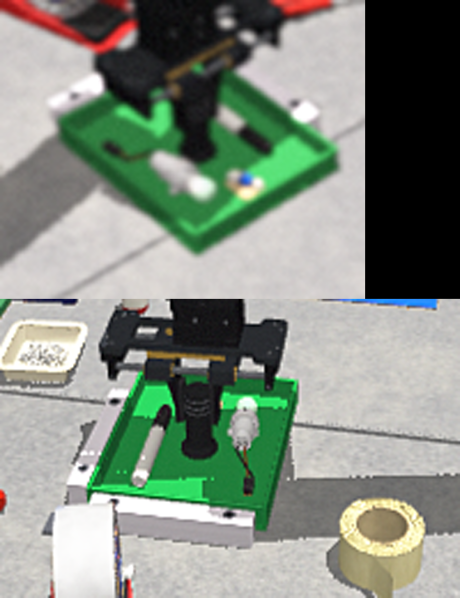

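The caddy sits in the corner against both fences (top view corner near 165,80), with all three parts inside and the tape and glue untouched. I press slightly more and let it settle.

Request:
drive_tool([
  [[1,1,0,0,-1],[2,1,0,0,-1],[2,1,0,0,-1],[2,1,0,0,-1],[2,1,0,0,-1],[2,1,0,0,-1],[2,1,0,0,-1],[2,1,0,0,-1]],
])

```text
time: 22.4
ee_pos: [0.6073, 0.2605, 0.0587]
tcp_rot: [-0.001, 0.689, 0.725, -0.007]
contact_force: [-12.0, -11.2, 9.3]
grip_width: 0.329
grasp_force: 39.9
```

The y position is still creeping, so I press on in y to check that the contact is firm.

Request:
drive_tool([
  [[1,0,0,0,-1],[2,0,0,0,-1],[3,0,0,0,-1],[3,0,0,0,-1],[3,0,0,0,-1],[3,0,0,0,-1]],
])

```text
time: 23.0
ee_pos: [0.6072, 0.2636, 0.0587]
tcp_rot: [-0.001, 0.689, 0.725, -0.007]
contact_force: [-11.8, -10.8, 9.1]
grip_width: 0.336
grasp_force: 39.9
```

```bash
python3 - <<'E'
from h import *
s=read_state();print(s['ee_pos'],s['tcp_rot'],s['contact_force'],s['ft_torque'])
a=get_image('wrist')[0:220,180:500]
cv2.imwrite('pics/w4.png',cv2.resize(a,None,fx=2.5,fy=2.5,interpolation=2));np.save('w4.npy',np.r_[s['ee_pos'],s['tcp_rot']])
E
```

```text
[0.60721949 0.26357367 0.05868341] [-0.00142127  0.68878004  0.72493607 -0.00690828] [-11.81201632 -10.81582102   9.08249189] [-1.74332401  1.59703474 -0.11576514]
```

View pics/w4.png

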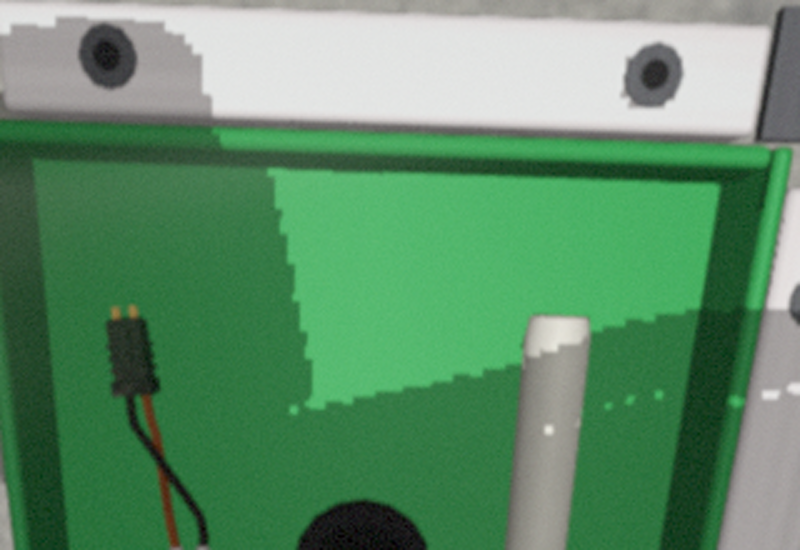

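A thin grey gap remains at the side fence, about 3 mm at the right end (760,140) and near zero at the left. Friction had carried the force, so I keep pushing in y.

Request:
drive_tool([
  [[1,0,0,0,-1],[2,0,0,0,-1],[3,0,0,0,-1],[4,0,0,0,-1],[4,0,0,0,-1],[4,0,0,0,-1]],
])

```text
time: 23.65
ee_pos: [0.6072, 0.2652, 0.0587]
tcp_rot: [-0.0, 0.688, 0.725, -0.009]
contact_force: [-12.1, -17.3, 9.7]
grip_width: 0.331
grasp_force: 39.9
```

Request:
drive_tool([
  [[1,0,0,0,-1],[2,1,0,0,-1],[3,1,0,0,-1],[3,1,0,0,-1],[3,1,0,0,-1],[3,1,0,0,-1],[3,1,0,0,-1]],
])

```text
time: 24.35
ee_pos: [0.6072, 0.2653, 0.0587]
tcp_rot: [0.0, 0.688, 0.726, -0.011]
contact_force: [-13.5, -24.3, 12.2]
grip_width: 0.335
grasp_force: 40.0
```

```bash
python3 - <<'E'
from h import *
s=read_state();print(s['ee_pos'],s['tcp_rot'],s['contact_force'],s['ft_torque'],s['qvel'].round(4))
a=get_image('wrist')[20:100,180:500]
cv2.imwrite('pics/w5.png',cv2.resize(a,None,fx=2.5,fy=5,interpolation=2))
E
```

```text
[0.60717261 0.26525671 0.05867168] [ 4.68299618e-04  6.87915524e-01  7.25702242e-01 -1.13255705e-02] [-13.46846575 -24.29847389  12.16543936] [-3.872138    1.59231324  0.04417641] [ 0.0009  0.0008 -0.0004  0.0003  0.0005  0.0003]
```

View pics/w5.png

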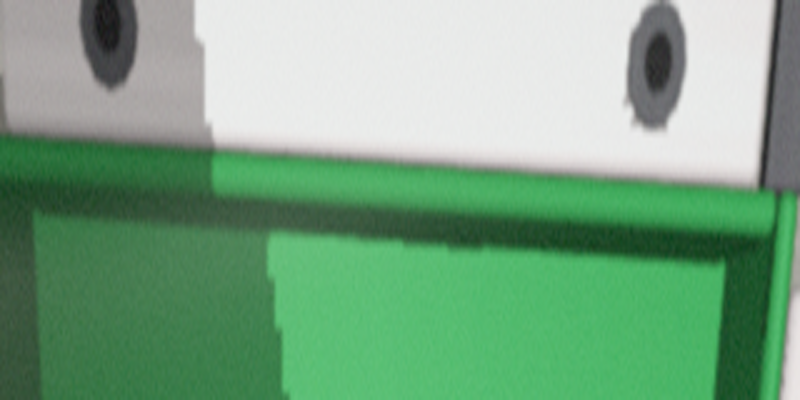

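The caddy is now flush along the whole side fence, with no gap, and y is holding. I add a little x push for margin and then hand in.

Request:
drive_tool([
  [[0,1,0,0,-1],[0,2,0,0,-1],[0,3,0,0,-1],[0,3,0,0,-1],[0,3,0,0,-1],[0,3,0,0,-1]],
])

```text
time: 25.0
ee_pos: [0.6072, 0.2653, 0.0586]
tcp_rot: [-0.001, 0.688, 0.726, -0.014]
contact_force: [-18.8, -25.6, 15.5]
grip_width: 0.332
grasp_force: 40.0
```

```bash
python3 -c "
from bench import *
print(sign_off())"
```

```text
the job is handed in; nothing more can be done
None
```

I put the lamp holder, relay board and marker in the caddy and let go of them. The caddy is in the corner, still gripped by its post and pressed on both fences (about 19 N in x, 26 N in y at the wrist); I handed it in at about 25 s, and no verdict came back.

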